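# Turn the spatula handle-down in the utensil dryer and start the timer

### The job

The spatula with the brown handle and red head was put into the utensil dryer head-down: pull it out, turn it end for end and lower it, without dropping it, handle-down into the free slot of the dryer, right to the bottom, and let go. Then start the drying: turn the dial behind its black guard ring clockwise until its white pointer meets the orange mark. Leave the ladle and the brush standing in their slots, and the jar and the canister where they are.

Things in the scene. Friction and masses are not known exactly. Their poses are not given: they have to be found in the camera images.
- spatula: Loose spatula, 245 mm, 70 g. Brown handle 16 mm (its x) by 12 mm (its y), 175 mm long; then a flat red head 40 mm (x) by 7 mm (y), 70 mm long. Origin: middle of the handle's free end; z runs towards the head. Balances about 100 mm from the handle's end. Starts head-down in one of the dryer's slots (z down), handle up, its y along the dryer's y line, upright or nearly so.
- spatula_head (a point): Middle of the far edge of the spatula's red head, 245 mm from the handle's free end.
- dryer: Fixed utensil dryer. Origin: on the counter under the middle of the white slot block; z up, x points away from the dial. Block 60 mm (x) by 108 mm (y), rim at z = 110 mm, with three open slots in a row along y. On its -x side a grey deck, 30 mm high, 108 mm wide, reaches to x = -206 mm and carries the dial.
- slot0 (a point): Centre of the mouth (z = 110 mm) of the dryer's slot at y = -36 mm; the slot is 48 mm (dryer x) by 24 mm (dryer y), floor at z = 10 mm. Each slot holds one utensil at the start, in any order; the spatula's own slot is free once it is out.
- slot1 (a point): The same for the middle slot, at y = 0 in the dryer's frame.
- slot2 (a point): The same for the slot at y = +36 mm in the dryer's frame.
- dial (a joint): Timer dial on the deck, about the vertical; rad, growing clockwise from above; starts at 0 to 0.45, orange mark at 1.3, stop at 2.4; stays where left (0.03 N m). Grip: upright grey bar 44 mm long, 12 mm thick, z = 32 to 56 mm. White stripe on one end's top is the pointer; its direction in the dryer's frame is the angle pi + 0.65 - value, anticlockwise from x.
- dial_axis (a point): On the dial's axis at the height of the top of its grip bar, 155 mm from the dryer's origin along its -x. Round it stands a black guard ring on the deck, 80 mm inside, 92 mm outside, 30 mm high (top 4 mm above the bar's top, at z = 60 mm).
- mark (a point): The orange mark on top of the guard ring, to which the dial's pointer must point.
- bamboo_box: Bamboo box with its sliding lid shut, firmly fixed to the counter: 200 mm (its x) by 52 mm (its y), 80 mm high, flat top. Origin: centre of its underside. It may be touched, and the spatula may be laid across its top to change the grip.
- ladle: Small steel ladle standing handle-down in one of the dryer's slots, 203 mm long (top at about z = 213 mm): black handle 18 by 18 mm, 150 mm long, round steel bowl 40 mm wide (its x), 9 mm thick (its y). Origin: handle's lower end, z up. Leave it standing in its slot.
- brush: Short brush standing handle-down in one of the dryer's slots, 125 mm long (top at about z = 135 mm): handle 18 by 18 mm, 95 mm long, blue head 34 mm (its x) by 12 mm (its y), 30 mm long. Origin: handle's lower end, z up. Leave it standing in its slot.
- jar: Loose square acrylic jar with wooden lid, 80 mm square, 98 mm high. Origin: centre of its underside. Leave it where it is.
- canister: Loose glass canister with hinged lid and orange gasket, 65 mm across, 72 mm high. Origin: centre of its underside. Leave it where it is.

How it is judged:
By the outcome, as a careful person would: the job done as asked, in the order asked, and still so for the second after the job is handed in, with the robot touching nothing.
It also fails if it takes over 72 s, if anything falls off the work surface, if the arm or the gripper's body presses on something with over 40 N, if the wrist force passes 120 N, or if a joint passes its speed limit or range.

### The arm

A 6-joint arm with a two-finger parallel gripper is mounted at the origin on the work surface. World frame = base frame: x ahead of the robot, y to its left, z up, the work surface at z = 0. Lengths are in m, angles in rad, forces in N, time in s.
With the tool pointing down it reaches from about 0.35 to 0.875 m from the base axis. Payload 4.2 kg.
Tool frame: the origin (TCP) lies on the centre line of the jaws, within the pads' length; the fingertips stand 8 mm ahead of it and the grasp point (between the pads) lies 11 mm behind it (manip.finger_overhang is the distance from the TCP to the fingertips, in m); z points along the fingers, y is the direction in which the jaws open and shut (so a half turn about z gives the same grasp; the last joint's range is limited). The gripper opens to 87 mm and grips with 3 to 60 N. Pads are 19 mm wide; open, the fingers measure 117 mm over their backs; the gripper's body (75 mm by 190 mm) begins 51 mm behind the grasp point.
Start: joints at [1.509, 0.385, 0.008, 0, -1.194, -0.259], TCP at [0.197, 0.593, 0.231] pointing down, gripper open.
Joint ranges: [-3.14, 3.14], [-1.21, 2.06], [-1.07, 1.41], [-3.16, 2.05], [-2.99, -0.16], [-3.1, 3.1]. Speed limits (rad/s): [2.79, 2.79, 3.14, 3.14, 3.14, 3.14].

### API

Orientations are given as [roll, pitch, yaw] about the fixed x, y, z axes, in that order (R = Rz(yaw) Ry(pitch) Rx(roll)).
In Python, from workcell import manip gives the robot as it stands. Calls block until the motion is done:
- manip.reach(position, orientation): joint-space move of the TCP to a pose.
- manip.servo_line(position, v=0.15, orientation=None): straight line of the TCP; orientation=None keeps the orientation; v is the mean speed in m/s.
- manip.goto_joints(angles): joint-space move.
- manip.set_gripper(opening, squeeze=None): opening from 0.0 (shut) to 1.0 (fully open); squeeze is the grip in N (None keeps the last); returns when the fingers have stopped.
- manip.dwell(seconds).
- manip.inverse_kinematics(position, orientation): joint angles nearest the present ones, or None.
- manip.read_state(): the state.
- manip.grab_frame(name): name is "scene" or "top" or "wrist"; returns the picture (480x640x3 uint8, red, green, blue); there is no depth.
- manip.camera_params(name): a dict with "fx", "fy", "cx", "cy" (pixels), "k1" (the pictures are not rectified: a ray, as slopes to the right and down, at radius r is drawn at 1 + k1 r^2 times it, then the intrinsics apply), "eye" and "attitude" of the camera in the world. Camera axes: x right, y down, z forward; pixel columns grow to the right and rows downward; lengths in m; the calibration is good to about 2 mm. A picture is of the moment at which its call begins: read the wrist's pose just before it. camera_params takes no time and is no camera call; for the wrist camera it gives the pose at the moment of the call.
A pose or a line that the arm cannot do raises manip.Unreachable and nothing moves.
- manip.close_job(): hands the job in, once; it reports no verdict.
The state is a dict: "time": time; "joints": joint angles; "dq": joint speeds; "effort": joint torques, N m; "position": TCP position; "tcp_rot": TCP orientation; "force": force on the tool from outside, world axes, zero at the start; "moment": the same for the moment, N m; "grip_width": opening from 0.0 (shut) to 1.0 (fully open).
Only numpy, scipy, OpenCV 4.12 (cv2) and the standard library are available. Lean on these libraries where they do the work, as an engineer would, in place of code of your own. Each camera call takes 0.05 s, during which the arm holds its last target. There are 200 camera calls.

## Working session

There is one attempt and no reset: what is moved stays moved. The work goes in short steps, each a Python script; the robot and the scene stay as the last script left them, time stands still between calls to the robot, and variables do not carry over. Pictures are saved under pics/ and viewed, about 8 in all and at most 12, crops included, and the job is handed in when it is done.

```bash
mkdir -p pics; ls
python3 - <<'E'
from workcell import manip
import cv2
for n in("scene","top"):
    cv2.imwrite(f"pics/{n}0.png",manip.grab_frame(n)[:,:,::-1]); print(n,manip.camera_params(n))
print(manip.camera_params("wrist")); print(manip.read_state())
E
```

```text
pics
scene {'fx': 443.6347117793414, 'fy': 443.6347117793414, 'cx': 319.07957834735873, 'cy': 237.27093904729875, 'k1': -0.03244746365748516, 'eye': array([ 0.80328026, -0.4690743 ,  0.75316986]), 'attitude': array([-2.42140663, -0.01800729,  0.54939256])}
top {'fx': 507.1088517993302, 'fy': 507.1088517993302, 'cx': 319.46971969006034, 'cy': 233.96871038422606, 'k1': -0.11671176192972382, 'eye': array([ 0.36712359, -0.01649479,  1.27237376]), 'attitude': array([-2.97585519,  0.00700867, -1.54683117])}
{'fx': 344.6096327789861, 'fy': 344.6096327789861, 'cx': 315.8935609372215, 'cy': 239.94780189487545, 'k1': -0.0038399263709574132, 'eye': array([0.27453867, 0.56741996, 0.38451641]), 'attitude': array([ 2.84504879e+00, -2.47038506e-03, -1.89230099e+00])}
{'time': 0.1, 'joints': array([ 1.50860605e+00,  3.85498786e-01,  6.76531568e-03, -4.47124255e-04,
       -1.19400111e+00, -2.58603324e-01]), 'dq': array([ 6.32225154e-05, -3.49741010e-04,  2.61781018e-03,  4.52714370e-04,
        4.00180068e-04,  4.14288207e-04]), 'effort': array([-9.75690964e-04, -3.91693103e+01,  1.87933874e+01,  4.23191249e+00,
        1.34577855e-02, -7.36055995e-05]), 'position': array([0.19688841, 0.59262716, 0.22955673]), 'tcp_rot': array([ 3.13961257e+00, -9.40558111e-05, -3.20958424e-01]), 'force': array([ 0.31183955, -0.16341429,  0.1128148 ]), 'moment': array([ 0.02660226,  0.04104149, -0.00622477]), 'grip_width': 0.9996432980998771}
```

View pics/top0.png

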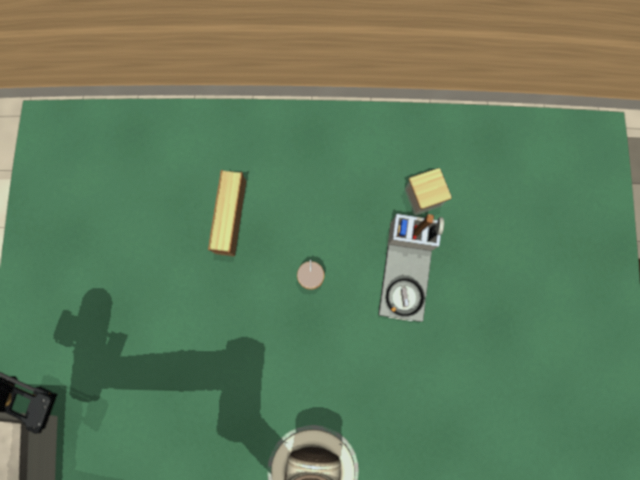

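View pics/scene0.png

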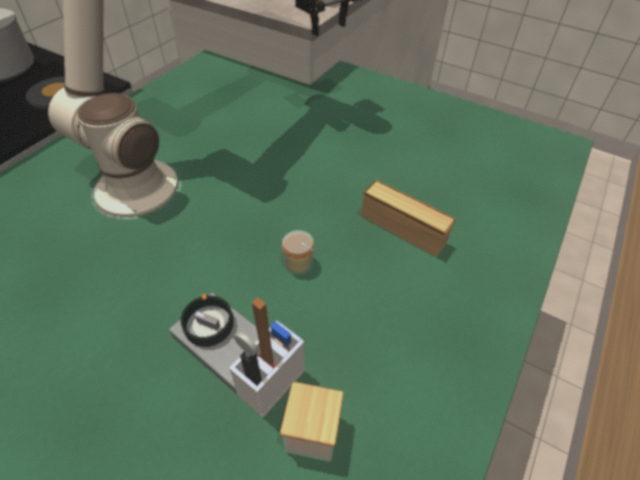

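The top view shows the box at (227,212), canister at (311,275), jar at (428,188), dryer block at about (416,230) and dial at (405,297). In the scene view the spatula is in the middle slot (handle top at 260,303), the brush is in the slot at (281,333) and the ladle at (250,365).

```bash
cat > h.py <<'E'
import numpy as np, cv2
from scipy.spatial.transform import Rotation as R
from workcell import manip
def rot(a): return R.from_euler('xyz',a).as_matrix()
def ray(c,u,v):
    d=np.array([(u-c['cx'])/c['fx'],(v-c['cy'])/c['fy']]); s=d.copy()
    for _ in range(20): s=d/(1+c['k1']*(s@s))
    return rot(c['attitude'])@np.array([s[0],s[1],1.])
def plane(c,u,v,z):
    r=ray(c,u,v); return c['eye']+r*(z-c['eye'][2])/r[2]
def proj(c,p):
    q=(np.atleast_2d(p)-c['eye'])@rot(c['attitude']); s=q[:,:2]/q[:,2:]
    s=s*(1+c['k1']*(s**2).sum(1,keepdims=True)); return s*[c['fx'],c['fy']]+[c['cx'],c['cy']]
def tri(obs): # [(cam,u,v)]
    A=np.zeros((3,3));b=np.zeros(3)
    for c,u,v in obs:
        d=ray(c,u,v);d/=np.linalg.norm(d);P=np.eye(3)-np.outer(d,d);A+=P;b+=P@c['eye']
    return np.linalg.solve(A,b)
def st(m=''):
    s=manip.read_state();print(m,round(s['time'],2),np.round(s['position'],4),np.round(s['tcp_rot'],3),'F',np.round(s['force'],1),'M',np.round(s['moment'],2),'g',round(s['grip_width']*87,1));return s
def snap(n,f,crop=None,k=1):
    c=manip.camera_params(n);im=manip.grab_frame(n)[:,:,::-1]
    cv2.imwrite(f'pics/{f}_full.png',im)
    if crop: x0,y0,x1,y1=crop;im=im[y0:y1,x0:x1]
    cv2.imwrite(f'pics/{f}.png',cv2.resize(im,None,fx=k,fy=k,interpolation=cv2.INTER_CUBIC));np.save(f'pics/{f}.npy',c,allow_pickle=True);return c
E
python3 - <<'E'
from h import *
c=manip.camera_params('top');s=manip.camera_params('scene')
blk=plane(c,416,230,.11);dial=plane(c,405,297,.05)
print('blk',blk,'dial',dial,np.linalg.norm((blk-dial)[:2]))
for n,u,v,z in(('box',227,212,.08),('boxend1',231,172,.08),('boxend2',223,252,.08),('jar',429,188,.098),('can',311,275,.072)):print(n,plane(c,u,v,z))
print('scene box ends',plane(s,376,188,.08),plane(s,447,225,.08),'spat top',plane(s,260,303,.253))
mid=(blk+dial)/2; a=np.arctan2(*(blk-dial)[1::-1]); print('yaw',a)
# camera on dryer's -x side, tool x pointing to -x dryer
for yaw in (a+np.pi,a):
  for z in(.40,.36):
    p=np.array([blk[0],blk[1],z])-0.03*np.array([np.cos(a),np.sin(a),0])
    print(yaw,z,manip.inverse_kinematics(p,[np.pi,0,(yaw+np.pi)%(2*np.pi)-np.pi]))
E
```

```text
blk [ 0.57583322 -0.22870821  0.11      ] dial [ 0.42245516 -0.21224456  0.05      ] 0.1542591361459978
box [0.61500097 0.22115808 0.08      ]
boxend1 [0.71528705 0.21705336 0.08      ]
boxend2 [0.51751675 0.22548659 0.08      ]
jar [ 0.68094753 -0.26328374  0.098     ]
can [0.46862806 0.01443445 0.072     ]
scene box ends [0.53628951 0.23518543 0.08      ] [0.71316982 0.2133743  0.08      ] spat top [ 0.5761446  -0.23082531  0.253     ]
yaw -0.1069308767703157
3.0346617768194775 0.4 [-1.17752278e-01  2.63224420e-01  2.45251438e-01 -4.44089210e-16
 -1.55282334e+00 -1.55997493e+00]
3.0346617768194775 0.36 [-1.17752278e-01  2.67895261e-01  1.56503096e-01 -4.44089210e-16
 -1.45940416e+00 -1.55997493e+00]
-0.1069308767703157 0.4 [-1.17752278e-01  2.63224420e-01  2.45251438e-01  4.44089210e-16
 -1.55282334e+00  1.58161773e+00]
-0.1069308767703157 0.36 [-1.17752278e-01  2.67895261e-01  1.56503096e-01  4.44089210e-16
 -1.45940416e+00  1.58161773e+00]
```

Run:
```python
from h import *
a=-.107;ca=np.array([np.cos(a),np.sin(a),0])
p=np.array([.5758,-.2287,.36])-.13*ca
manip.reach([p[0],p[1],.36],[np.pi,0,a]);st()
c=snap('wrist','w1',(120,0,640-120,300),2)
b=np.array([.5758,-.2287,0])
print(proj(c,[b+[0,0,.11],b-.155*ca+[0,0,.056],b+[0,0,.25]]))
```

```text
3.1 [ 0.4468 -0.2144  0.3598] [-3.141  0.    -0.106] F [ 0.4  0.1 -0. ] M [-0.03  0.01 -0.06] g 87.2
[[316.27566396  88.15002541]
 [316.14111047 216.48822529]
 [316.57944961  62.2277284 ]]
```

View pics/w1_full.png

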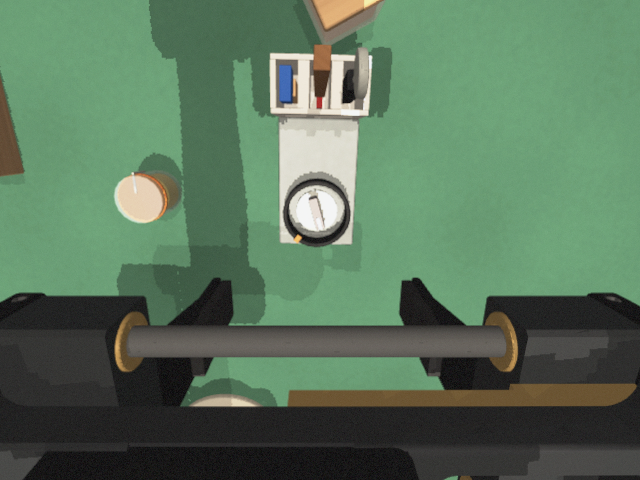

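Ladle is in slot0 (bowl at 361,75), spatula in slot1 (handle top 322,55) and brush in slot2 (286,84). The ring centre is about (317,212), with the orange mark at (297,239). I'll enlarge the view for accurate corners.

```bash
python3 -c "
import cv2
im=cv2.imread('pics/w1_full.png')[35:255,260:390]
im=cv2.resize(im[:,:],None,fx=6,fy=6,interpolation=cv2.INTER_CUBIC)
a=im[:600];b=im[800:1320]
cv2.imwrite('pics/c1.png',cv2.resize(a,(780,600)));
"
```

```text
(no output)
```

View pics/c1.png

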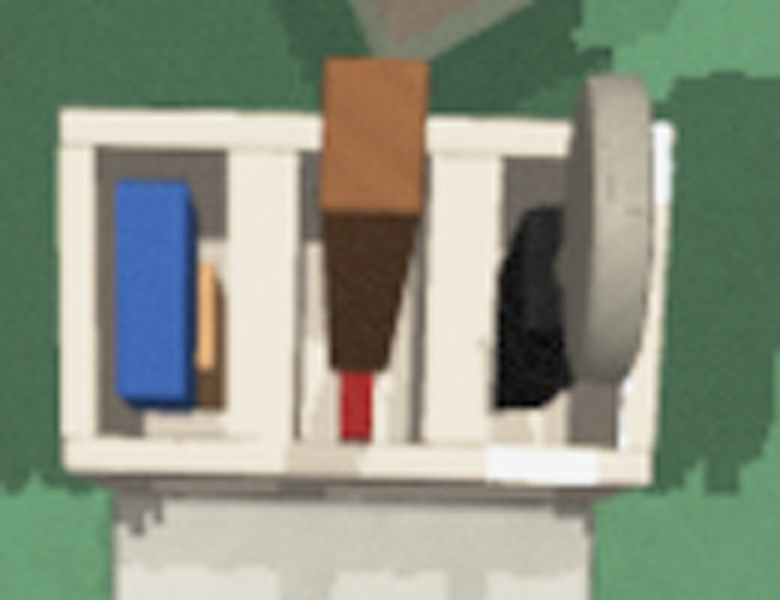

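```bash
cat > geo.py <<'E'
from h import *
from scipy.optimize import least_squares
E
python3 - <<'E'
from h import *
from scipy.optimize import least_squares
c=np.load('pics/w1.npy',allow_pickle=True).item()
px=lambda x,y:(260+x/6,35+y/6)
rim=np.array([px(60,107),px(675,122),px(650,484),px(65,470)])
mod=np.array([[.03,.054],[.03,-.054],[-.03,-.054],[-.03,.054]])
W=np.array([plane(c,*p,.11)[:2] for p in rim])
print(np.linalg.norm(np.roll(W,-1,0)-W,axis=1))
f=lambda q:np.r_[((np.c_[np.cos(q[2])*mod[:,0]-np.sin(q[2])*mod[:,1],np.sin(q[2])*mod[:,0]+np.cos(q[2])*mod[:,1]]+q[:2])-W).ravel()]
s=least_squares(f,[.576,-.229,-.1]);q=s.x;print('dryer',q,s.fun*1e3)
ex=np.array([np.cos(q[2]),np.sin(q[2])]);ey=np.array([-ex[1],ex[0]])
todry=lambda P:np.array([(P[:2]-q[:2])@ex,(P[:2]-q[:2])@ey])*1e3
im=cv2.imread('pics/w1_full.png').astype(int)
sub=im[165:255,270:365];m=(sub.max(2)<60)
ys,xs=np.nonzero(m);pts=np.c_[xs+270,ys+165].astype(np.float32)
(cc,r)=cv2.minEnclosingCircle(cv2.convexHull(pts.astype(np.int32)));el=cv2.fitEllipse(cv2.convexHull(pts.astype(np.int32)));print(cc,r,el)
print('ring',todry(plane(c,*el[0],.055)))
hsv=cv2.cvtColor(sub.astype(np.uint8),cv2.COLOR_BGR2HSV);o=(hsv[...,0]>8)&(hsv[...,0]<25)&(hsv[...,1]>150)
ys,xs=np.nonzero(o);mk=todry(plane(c,xs.mean()+270,ys.mean()+165,.06));print('mark',mk,len(xs),'angle',np.arctan2(mk[1],mk[0]+155)%(2*np.pi),'expect',np.pi+.65-1.3)
H=np.array([px(325,57),px(428,60),px(418,214),px(322,211)])
for z in(.255,.245):
  P=np.array([todry(plane(c,*h,z)) for h in H]);print(z,P.round(1).tolist(),P.mean(0))
for n,p,z in(('ladle L',(497,400),.163),('bowl L top',(585,80),.2),('bowl R',(650,200),.2),('brushhead R',(192,400),.12),('red base',(340,438),.08)):print(n,todry(plane(c,*px(*p),z)))
np.save('dry.npy',q)
E
```

```text
[0.10820192 0.06012376 0.10783732 0.06004685]
dryer [ 0.57846292 -0.23351739 -0.12975756] [ 0.02724072 -0.01115006 -0.08710029  0.20731206 -0.0132546  -0.17448343
  0.07311417 -0.02167857]
(315.9403991699219, 212.0867462158203) 33.63715362548828 ((316.9923095703125, 211.79258728027344), (63.892311096191406, 66.93267059326172), 161.50979614257812)
ring [-1.51884045e+02 -1.07063311e-01]
mark [-185.33577323   24.83777344] 14 angle 2.455515804007498 expect 2.4915926535897928
0.255 [[6.6, 6.3], [6.5, -5.2], [-9.2, -4.7], [-9.1, 6.3]] [-1.30495684  0.66980157]
0.245 [[8.8, 6.4], [8.8, -5.6], [-7.6, -5.0], [-7.5, 6.4]] [0.61980056 0.54475244]
ladle L [-20.82657259 -21.167168  ]
bowl L top [ 16.8618336  -28.65333678]
bowl R [  2.23290678 -38.49960515]
brushhead R [-18.35742193  30.01285033]
red base [-21.32693755   3.50200922]
```

```bash
cat > geo.py <<'E'
from h import *
import itertools
q=np.load('dry.npy'); Rd=rot([0,0,q[2]]); Od=np.array([q[0],q[1],0])
box=np.array([.616,.221,.0]); byaw=-.0427; Rb=rot([0,0,byaw])
def frame(x,z): return np.column_stack([x,np.cross(z,x),z])
ex=Rd[:,0]
def start(sx): return frame(sx*ex,np.array([0,0,-1.])), Od+Rd@[-.0013,.0007,.255]
def final(sx,h=0): return frame(sx*ex,np.array([0,0,1.])), Od+np.array([0,0,.010+h])
def onbox(sx,sz,h=0,com=.1):
    z=sz*Rb[:,1]; return frame(sx*Rb[:,0],z), box+np.array([0,0,.086+h])-com*z
def tool(sp,d,sig,beta,B):
    S,o=sp; z=np.array([0,-np.sin(beta),np.cos(beta)])*(-1 if B else 1)
    y=np.array([sig,0,0]); L=np.column_stack([np.cross(y,z),y,z])
    T=S@L; p=o+S@[0,0,d]+.011*T[:,2]
    return p, R.from_matrix(T).as_euler('xyz')
E
python3 - <<'E'
from geo import *
dA,dB=.022,.225
res=[]
bs=np.radians([-60,-45,-30,-15,0,15,30,45,60])
ik=lambda p:manip.inverse_kinematics(*p)
print(np.degrees(bs).round())
for ph in 'AB':
  for sx0,sx,sz,sig in itertools.product((1,-1),(1,-1),(1,-1),(1,-1)):
    if sx0<0: continue   # global symmetry with sig
    for b in bs:
      B=ph=='B'; d=dB if B else dA
      ends=[tool(start(1),d,sig,b,0),tool(start(1),d-.0,sig,b,0)] if not B else [tool(final(1),d,sig,b,1),tool(final(1,.15),d,sig,b,1)]
      if not B:
        p,o=ends[0]; ends[1]=(p+[0,0,.2],o)
      bx=[tool(onbox(sx,sz),d,sig,b,B),tool(onbox(sx,sz,.12),d,sig,b,B)]
      pr=tool(onbox(sx,sz),d+(.08 if B else -.08),sig,b,B)
      js=[ik(x) for x in ends+bx+[pr]]
      tz=rot(bx[0][1])[2,2]
      if tz<.1: print(ph,sx,sz,sig,round(np.degrees(b)),[int(j is not None) for j in js],'boxtool z',rot(bx[0][1])[:,2].round(2),'j:',js[0].round(1).tolist() if js[0] is not None else '',js[2].round(1).tolist() if js[2] is not None else '') if all(j is not None for j in js[:4]) else None
E
```

```text
[-60. -45. -30. -15.   0.  15.  30.  45.  60.]
A 1 1 1 -60 [1, 1, 1, 1, 1] boxtool z [ 0.02  0.5  -0.87] j: [0.2, 0.5, -0.5, 1.1, -1.3, 2.1] [0.2, 0.5, -0.0, -0.6, -1.0, -3.0]
A 1 1 1 -45 [1, 1, 1, 1, 1] boxtool z [ 0.03  0.71 -0.71] j: [0.1, 0.4, -0.4, 0.9, -1.1, 2.3] [0.1, 0.6, 0.0, -0.9, -1.1, -2.8]
A 1 1 1 -30 [1, 1, 1, 1, 1] boxtool z [ 0.04  0.87 -0.5 ] j: [0.1, 0.4, -0.3, 0.6, -1.1, 2.6] [-0.1, 0.7, 0.0, -1.1, -1.3, -2.6]
A 1 1 1 -15 [1, 1, 1, 1, 1] boxtool z [ 0.04  0.97 -0.26] j: [-0.0, 0.4, -0.2, 0.3, -1.1, 2.9] [-0.2, 0.8, 0.1, -1.3, -1.5, -2.4]
A 1 1 -1 -60 [1, 1, 1, 1, 1] boxtool z [ 0.02  0.5  -0.87] j: [0.2, 0.5, -0.5, 1.1, -1.3, -1.0] [0.2, 0.5, -0.0, -0.6, -1.0, 0.1]
A 1 1 -1 -45 [1, 1, 1, 1, 1] boxtool z [ 0.03  0.71 -0.71] j: [0.1, 0.4, -0.4, 0.9, -1.1, -0.8] [0.1, 0.6, 0.0, -0.9, -1.1, 0.4]
A 1 1 -1 -30 [1, 1, 1, 1, 1] boxtool z [ 0.04  0.87 -0.5 ] j: [0.1, 0.4, -0.3, 0.6, -1.1, -0.5] [-0.1, 0.7, 0.0, -1.1, -1.3, 0.6]
A 1 1 -1 -15 [1, 1, 1, 1, 1] boxtool z [ 0.04  0.97 -0.26] j: [-0.0, 0.4, -0.2, 0.3, -1.1, -0.3] [-0.2, 0.8, 0.1, -1.3, -1.5, 0.7]
A 1 1 -1 0 [1, 1,
[... 7442 characters left out ...]
8, -2.7] [0.1, 0.5, -0.0, -0.6, -1.0, 0.2]
B -1 -1 -1 0 [1, 1, 1, 1, 1] boxtool z [ 0.04  1.   -0.  ] j: [-0.1, 0.4, -0.0, 0.0, -1.2, -0.0] [-0.3, 0.9, 0.1, -1.4, -1.7, -2.3]
B -1 -1 -1 15 [1, 1, 1, 1, 1] boxtool z [ 0.04  0.97 -0.26] j: [-0.3, 0.4, 0.1, -0.3, -1.3, 0.2] [-0.2, 0.8, 0.1, -1.3, -1.5, -2.4]
B -1 -1 -1 30 [1, 1, 1, 1, 1] boxtool z [ 0.04  0.87 -0.5 ] j: [-0.4, 0.5, 0.3, -0.5, -1.5, 0.3] [-0.1, 0.7, 0.1, -1.1, -1.3, -2.5]
B -1 -1 -1 45 [1, 1, 1, 1, 1] boxtool z [ 0.03  0.71 -0.71] j: [-0.5, 0.6, 0.3, -0.7, -1.7, 0.4] [-0.0, 0.6, 0.0, -0.9, -1.1, -2.7]<sys>:0: UserWarning: Gimbal lock detected. Setting third angle to zero since it is not possible to uniquely determine all angles.
```

Run:
```python
from geo import *
b=-np.pi/6
p,o=tool(start(1),.022,-1,b,0); tz=rot(o)[:,2]; print(p,tz)
manip.set_gripper(.5,40)
manip.reach(p-.08*tz+[0,0,.02],o); st('pre')
manip.servo_line(p,.12); st('at')
manip.set_gripper(0,40); s=st('grip')
if s['grip_width']*87>12:
    manip.servo_line(p+[0,0,.02],.08); st('up')
    snap('scene','s1',(130,190,380,440),2)
```

```text
[ 0.57655276 -0.23810883  0.22347372] [-0.06469687 -0.49579665 -0.8660254 ]
pre 5.92 [ 0.5817 -0.1986  0.313 ] [-3.141 -0.523 -1.701] F [0.5 0.5 0.4] M [ 1.09 -0.14 -0.02] g 43.5
at 6.89 [ 0.5771 -0.238   0.2243] [-3.14  -0.524 -1.701] F [-0.3  0.2  1.5] M [ 1.14 -0.18  0.03] g 43.9
grip 7.49 [ 0.5767 -0.2381  0.2236] [-3.141 -0.524 -1.701] F [ 0.1  0.6 -0.5] M [ 1.09 -0.2   0.06] g 16.0
up 7.89 [ 0.5768 -0.238   0.2441] [-3.14  -0.523 -1.702] F [-0.1  1.  -0.3] M [ 1.22 -0.18  0.03] g 15.7
```

View pics/s1.png

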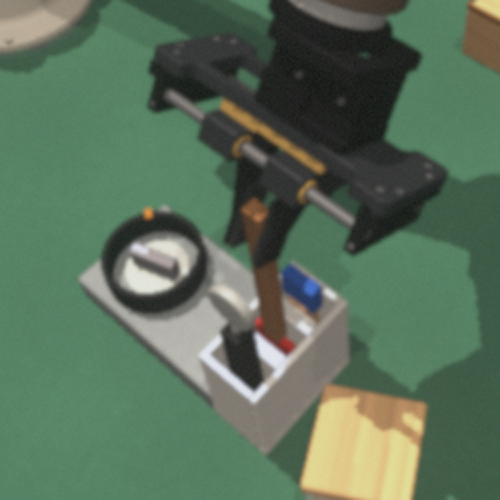

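The gripper holds the handle end (crop 255,215) at 16 mm and the spatula is rising. Ladle and brush are undisturbed, so I'm moving on to the box.

Run:
```python
from geo import *
b=-np.pi/6
p,o=tool(start(1),.022,-1,b,0)
manip.servo_line(p+[0,0,.23],.2); st('lifted')
manip.reach(*tool(onbox(1,1,.12),.022,-1,b,0)); st('above')
pb,ob=tool(onbox(1,1,.004),.022,-1,b,0)
manip.servo_line(pb,.1,ob); st('low')
snap('scene','s2',(300,100,550,300),3)
```

```text
lifted 9.14 [ 0.5762 -0.238   0.452 ] [ 3.138 -0.523 -1.699] F [ 0.2 -0.5 -0.6] M [ 1.24 -0.18 -0.02] g 15.6
above 10.82 [0.613  0.1523 0.2005] [-3.141  1.046 -1.613] F [ 0.2  1.  -1.4] M [-2.07  0.04  0.01] g 15.5
low 12.12 [0.6135 0.1526 0.0854] [-3.138  1.047 -1.61 ] F [-0.3  0.8 -0.4] M [-2.05  0.   -0.02] g 15.8
```

View pics/s2.png

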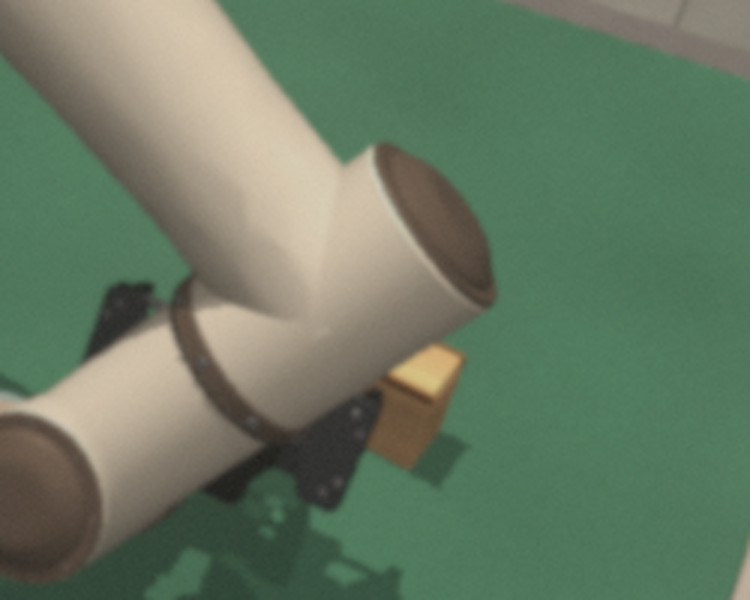

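Run:
```python
from geo import *
b=-np.pi/6
for h in (.002,0,-.001):
    pb,ob=tool(onbox(1,1,h),.022,-1,b,0); manip.servo_line(pb,.03,ob); s=st(f'h{h}')
    if s['force'][2]>2.5: break
manip.set_gripper(.4); st('open')
tz=rot(ob)[:,2]
manip.servo_line(pb-.07*tz,.12); st('back')
q=manip.read_state()['position']; manip.servo_line(q+[0,0,.17],.25)
# view pose: tool down, TCP at the +y side of box, camera towards the box
vp=box+Rb@[0,.13,.0]+[0,0,.30]; vo=[np.pi,0,byaw-np.pi/2]
print(manip.inverse_kinematics(vp,vo))
manip.reach(vp,vo); st('view'); c=snap('wrist','w2',(170,0,470,300),2)
print(rot(vo)[:,0])
```

```text
h0.002 12.43 [0.6131 0.1526 0.0827] [-3.141  1.047 -1.613] F [-0.1  0.9 -1.3] M [-2.06  0.09 -0.03] g 15.6
h0 12.68 [0.6132 0.1526 0.0806] [-3.141  1.047 -1.613] F [-1.4  0.3  0.3] M [-1.87 -0.01 -0.04] g 15.5
h-0.001 12.93 [0.6132 0.1526 0.0802] [-3.14   1.048 -1.612] F [ 0.1 -1.5  3.3] M [-1.02  0.03  0.02] g 16.0
open 13.59 [0.6131 0.1526 0.0794] [ 3.141  1.047 -1.614] F [ 0.3 -0.4 -0.1] M [-1.71 -0.    0.01] g 34.6
back 14.32 [0.6104 0.092  0.1145] [ 3.141  1.048 -1.615] F [-0.6  0.5 -0.4] M [-1.8   0.04 -0.03] g 35.4
[ 0.7397294   0.5131827   0.38415934  0.         -1.44177298 -0.7824294 ]
view 16.21 [0.621  0.3509 0.2975] [ 3.138e+00 -2.000e-03 -1.613e+00] F [-0.2 -0.1 -0.3] M [ 0.06 -0.07 -0.05] g 34.6
[-0.04268703 -0.99908849  0.        ]
```

View pics/w2.png

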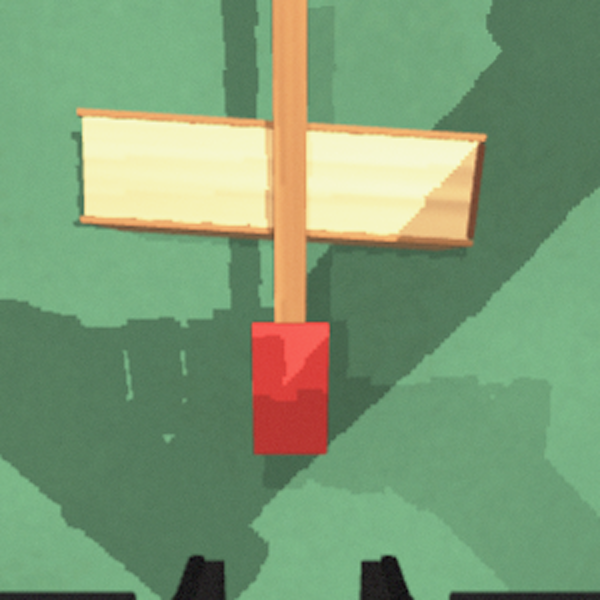

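The spatula lies steadily across the box. In this crop the head corners are (252,322), (329,322), (328,454) and (253,454), and the handle runs up at x about 290.

Run:
```python
from geo import *
c=np.load('pics/w2.npy',allow_pickle=True).item()
P=np.array([plane(c,170+x/2,y/2,.0895) for x,y in((252,322),(329,322),(328,454),(253,454),(290,40))])
e=(P[2]+P[3])/2; n=(P[0]+P[1])/2; h=plane(c,170+290/2,10,.092)
print('width',np.linalg.norm(P[1]-P[0]),np.linalg.norm(P[2]-P[3]),'len',np.linalg.norm(e-n))
print('end',e,'neck',n,'handle',h)
d=e-h; print('yaw off box',np.arctan2(-d[0],d[1]),byaw)
S,o=onbox(1,1); print('expected end',o+S@[0,0,.245])
```

```text
width 0.03965156519719132 0.04082797982849079 len 0.07022396757823304
end [0.62267532 0.36576089 0.0895    ] neck [0.61963872 0.29560261 0.0895    ] handle [0.61405067 0.16102736 0.092     ]
yaw off box -0.04210133741575872 -0.0427
expected end [0.62218962 0.36586783 0.086     ]
```

Run:
```python
from geo import *
b=np.pi/6; d=.225
pb,ob=tool(onbox(1,1),d,-1,b,1); tz=rot(ob)[:,2]; print(pb,tz,rot(ob)[:,0])
manip.set_gripper(.75)
manip.reach(pb-.09*tz,ob); st('pre')
manip.servo_line(pb,.1); st('at')
manip.set_gripper(0,50); s=st('grip')
assert s['grip_width']*87>36
manip.servo_line(pb+[0,0,.15],.15); st('up')
manip.reach(*tool(final(1,.24),d,-1,b,1)); st('over')
snap('scene','s3',(130,60,430,440),1.5); snap('wrist','w3',None,1)
```

```text
[0.62092923 0.33636847 0.0805    ] [-0.03696805 -0.86523602 -0.5       ] [-0.02134351 -0.49954425  0.8660254 ]
pre 17.88 [0.6244 0.4147 0.1252] [-3.141 -1.047 -1.614] F [ 0.2 -0.3  1.3] M [ 1.7  -0.15  0.01] g 65.1
at 18.93 [0.6213 0.3368 0.0816] [-3.139 -1.045 -1.616] F [-0.9  0.  -0.2] M [ 1.88 -0.15 -0.01] g 65.2
grip 19.51 [0.6209 0.3365 0.0804] [-3.142 -1.047 -1.613] F [-0.8  1.6  1.1] M [ 1.97 -0.08 -0.06] g 39.4
up 20.66 [0.6207 0.3362 0.229 ] [ 3.138 -1.049 -1.61 ] F [-0.6  0.2 -0.7] M [ 2.23 -0.15 -0.04] g 39.4
over 22.9 [ 0.5797 -0.2271  0.4642] [ 3.139  0.524 -1.7  ] F [ 0.   0.6 -2. ] M [-1.05  0.04 -0.02] g 39.0
```

View pics/s3.png

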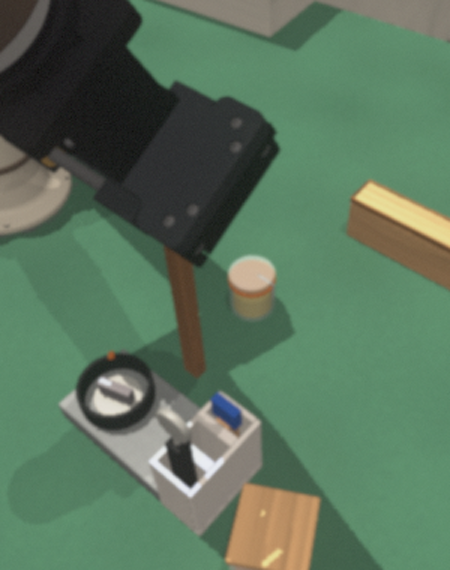

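View pics/w3.png

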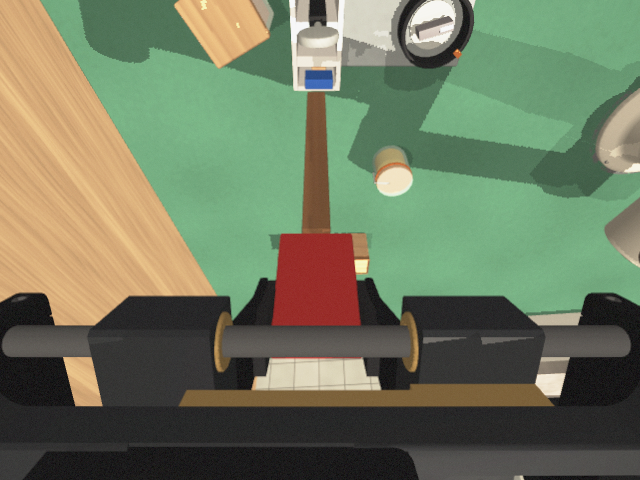

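Held upright with the handle down: the lower end is at scene crop (184–207, 375) and wrist (308–326, 92). I'm comparing that with where it should project.

Run:
```python
from geo import *
S,o=final(1,.24)
L=np.array([[x,y,z] for z in(0,.175) for x in(-.008,.008) for y in(-.006,.006)])
W=o+L@S.T
for f in('s3','w3'):
    c=np.load(f'pics/{f}.npy',allow_pickle=True).item(); p=proj(c,W)
    print(f,p.round(1).tolist())
    im=cv2.imread(f'pics/{f}_full.png').astype(int)
    m=(im[...,2]>im[...,1]*1.25)&(im[...,2]<150)&(im[...,0]<70)
    ce=p[:4].mean(0)
    for v in range(int(ce[1])-16,int(ce[1])+14,3):
        xs=np.nonzero(m[v,int(ce[0])-25:int(ce[0])+26])[0]+int(ce[0])-25; print(v,(xs.min(),xs.max()) if len(xs) else None,end=' ')
    print()
```

```text
s3 [[252.9, 306.2], [259.2, 300.3], [261.6, 312.8], [267.9, 306.8], [236.8, 213.9], [245.1, 207.6], [247.9, 221.1], [256.2, 214.6]]
290 (np.int64(252), np.int64(263)) 293 (np.int64(252), np.int64(264)) 296 (np.int64(253), np.int64(264)) 299 (np.int64(254), np.int64(264)) 302 (np.int64(254), np.int64(265)) 305 (np.int64(255), np.int64(265)) 308 (np.int64(258), np.int64(263)) 311 None 314 None 317 None 
w3 [[326.2, 90.4], [325.9, 103.4], [308.3, 90.4], [308.5, 103.4], [333.4, 229.3], [332.6, 244.0], [304.2, 229.3], [304.7, 244.0]]
80 None 83 None 86 None 89 None 92 (np.int64(313), np.int64(323)) 95 (np.int64(308), np.int64(323)) 98 (np.int64(308), np.int64(324)) 101 (np.int64(308), np.int64(324)) 104 (np.int64(308), np.int64(324)) 107 (np.int64(307), np.int64(324))
```

Run:
```python
from geo import *
b=np.pi/6; d=.225
ok=True
for h,v in((.115,.15),(.085,.06),(.06,.06),(.03,.06),(.01,.06),(.004,.03),(.002,.02),(.0,.02),(-.002,.02)):
    p,o=tool(final(1,h),d,-1,b,1); manip.servo_line(p,v,o); s=st(f'h{h}')
    f=s['force']
    if f[2]>4 or np.hypot(*f[:2])>6: print('contact');break
snap('scene','s4',(130,160,380,440),2)
```

```text
h0.115 23.98 [ 0.5796 -0.2283  0.3417] [-3.139  0.523 -1.699] F [ 0.6  0.3 -0.8] M [-1.06  0.13 -0.02] g 38.9
h0.085 24.63 [ 0.5792 -0.2282  0.3104] [ 3.141  0.523 -1.701] F [-0.4  0.  -0.4] M [-1.12  0.12  0.02] g 39.2
h0.06 25.2 [ 0.5792 -0.2281  0.2852] [ 3.141  0.524 -1.701] F [ 0.3  0.  -0.6] M [-1.06  0.13 -0.01] g 39.3
h0.03 25.85 [ 0.5793 -0.2282  0.2554] [ 3.141  0.523 -1.701] F [ 0.2  0.2 -0.7] M [-1.12  0.14  0.02] g 38.9
h0.01 26.33 [ 0.579  -0.228   0.2349] [ 3.14   0.524 -1.701] F [ 0.2  0.1 -0.3] M [-1.05  0.13  0.02] g 38.9
h0.004 26.68 [ 0.5791 -0.228   0.2293] [ 3.141  0.524 -1.701] F [-0.2  0.8 -1.2] M [-1.1   0.12  0.02] g 39.4
h0.002 26.93 [ 0.5791 -0.228   0.2274] [ 3.141  0.524 -1.701] F [ 0.3  0.8 -0.2] M [-1.1   0.14 -0.  ] g 39.4
h0.0 27.18 [ 0.5794 -0.2281  0.2258] [-3.141  0.523 -1.7  ] F [0.5 0.8 1.3] M [-0.82  0.02  0.01] g 39.4
h-0.002 27.43 [ 0.5794 -0.2282  0.2258] [-3.139  0.523 -1.698] F [-1.4  0.5  7.7] M [0.14 0.31 0.17] g 39.2
contact
```

View pics/s4.png

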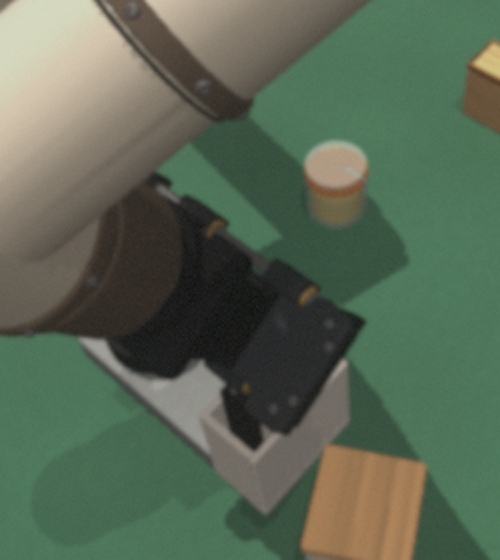

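The descent met the floor (7.7 N at nominal depth). Releasing, backing off along the tool axis, and looking at the dial.

Run:
```python
from geo import *
s=manip.read_state(); tz=rot(s['tcp_rot'])[:,2]
manip.set_gripper(.8); st('open')
manip.servo_line(s['position']-.10*tz,.15); st('back')
a=q[2]; p=Od+Rd@[-.20,0,.33]
manip.reach(manip.read_state()['position']+[0,0,.08]-.06*ex,manip.read_state()['tcp_rot'])
manip.set_gripper(.35)
manip.reach(p,[np.pi,0,a]); st('view'); c=snap('wrist','w4',(250,20,380,270),1)
im=cv2.imread('pics/w4_full.png'); dc=proj(c,Od+Rd@[-.155,0,.056]); print(dc, proj(c,Od+Rd@[0,0,.11]))
u,v=dc[0].astype(int); A=cv2.resize(im[v-45:v+45,u-45:u+45],(600,600),interpolation=cv2.INTER_CUBIC)
u2,v2=proj(c,Od+Rd@[0,0,.18])[0].astype(int); v0=max(0,v2-50);Bq=im[v0:v0+130,u2-45:u2+45]
cv2.imwrite('pics/c4.png',np.hstack([cv2.resize(A,(500,500)),cv2.resize(Bq,(300,433)) if 0 else cv2.copyMakeBorder(cv2.resize(Bq,(300,433)),0,67,0,0,cv2.BORDER_CONSTANT)])); print(u-45,v-45,u2-45,v0)
```

```text
open 28.3 [ 0.5792 -0.2281  0.2235] [ 3.142  0.524 -1.701] F [-0.9 -0.4  0.5] M [-0.9   0.12  0.02] g 69.5
back 29.13 [ 0.5725 -0.2772  0.3115] [ 3.14   0.525 -1.701] F [ 0.1  0.9 -0.4] M [-0.92  0.05 -0.04] g 69.6
view 31.73 [ 0.3806 -0.2077  0.3304] [-3.141e+00 -1.000e-03 -1.310e-01] F [-0.5  0.   0.4] M [-0.01 -0.01  0.02] g 30.5
[[315.76698082 166.55713085]] [[315.46804699   4.41412699]]
270 121 270 0
```

View pics/c4.png

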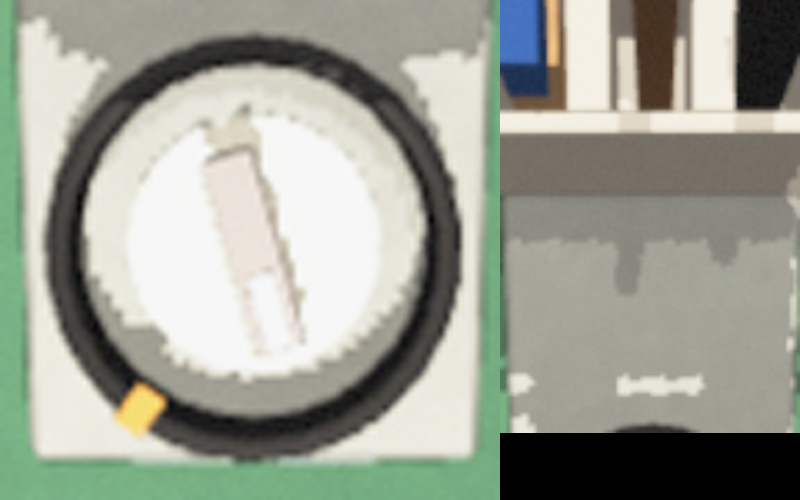

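Spatula stands in the middle slot (dark handle at right-hand panel (655,50)). Dial bar runs from (230,155) to its white pointer end at (283,350); the orange mark is at (140,408).

Run:
```python
from geo import *
c=np.load('pics/w4.npy',allow_pickle=True).item()
k=90/500; td=lambda x,y,z:(Rd.T@(plane(c,270+x*k,121+y*k,z)-Od))
a=td(230,152,.056);e=td(284,350,.056); cen=(a+e)/2; dv=e-a; ang=np.arctan2(dv[1],dv[0])%(2*np.pi)
rc=td(254,247,.06);mk=td(140,408,.06)
print('bar',a,e,np.linalg.norm(dv),'cen',cen,'val',np.pi+.65-ang,'ring',rc,'mark',mk,np.arctan2(mk[1]-rc[1],mk[0]-rc[0]))
val=np.pi+.65-ang
C=Od+Rd@np.r_[(-.154,0) ,0]
psi=lambda v:q[2]+.65-v
wr=lambda x:(x+np.pi)%(2*np.pi)-np.pi
print(manip.inverse_kinematics(C+[0,0,.045],[np.pi,0,wr(psi(val))]),manip.inverse_kinematics(C+[0,0,.045],[np.pi,0,wr(psi(1.3))]))
manip.set_gripper(.35,20)
o=[np.pi,0,wr(psi(val))]
manip.reach(C+[0,0,.14],o); st('over')
manip.servo_line(C+[0,0,.046],.08,o); st('in')
manip.set_gripper(0,20); st('grip')
```

```text
bar [-0.13345174  0.00522475  0.056     ] [-0.17627299 -0.00660651  0.056     ] 0.044425648232421226 cen [-0.15486236 -0.00069088  0.056     ] val 0.3804310652439744 ring [-1.53350361e-01  5.36162243e-05  6.00000000e-02] mark [-0.18857765  0.02557526  0.06      ] 2.514622076434088
[-1.22868186e-01  3.70113350e-01 -5.82695875e-01  4.44089210e-16
 -6.17987102e-01  1.83347589e+00] [-1.22868186e-01  3.70113350e-01 -5.82695875e-01  4.44089210e-16
 -6.17987102e-01  9.13906954e-01]
over 32.79 [ 0.4268 -0.214   0.141 ] [ 3.14e+00 -2.00e-03  1.40e-01] F [1.  0.2 0.2] M [-0.07 -0.06 -0.01] g 30.5
in 34.12 [ 0.4262 -0.2137  0.0464] [ 3.141e+00 -1.000e-03  1.400e-01] F [0.  0.2 0.4] M [-0.06  0.01  0.08] g 30.5
grip 34.6 [ 0.4258 -0.2125  0.0462] [-3.14  -0.     0.139] F [-0.   8.1  3.6] M [ 2.23 -0.01  0.04] g 11.5
```

Run:
```python
from geo import *
C=Od+Rd@[-.155,-.0,.046]; s=manip.read_state()
C[:2]=s['position'][:2]
psi=lambda v:q[2]+.65-v
for v in (.85,1.3):
    manip.reach(C,[np.pi,0,psi(v)]); st(v)
manip.set_gripper(.35); st('open')
manip.servo_line(C+[0,0,.12],.12); 
p=Od+Rd@[-.20,0,.33]
manip.reach(p,[np.pi,0,q[2]]); st('view'); c=snap('wrist','w5')
im=cv2.imread('pics/w5_full.png'); A=cv2.resize(im[121:211,270:360],(500,500),interpolation=cv2.INTER_CUBIC)
p=Od+Rd@[-.13,0,.40]; manip.reach(p,[np.pi,0,q[2]]); st('view2'); snap('wrist','w6')
B=cv2.imread('pics/w6_full.png')[20:180,255:375]
cv2.imwrite('pics/c5.png',np.hstack([A,cv2.copyMakeBorder(cv2.resize(B,(300,400),interpolation=cv2.INTER_CUBIC),0,100,0,0,cv2.BORDER_CONSTANT)]))
```

```text
0.85 35.12 [ 0.4258 -0.213   0.0462] [ 3.141 -0.    -0.328] F [-1.8 -5.2  0.9] M [-1.54  0.31  0.02] g 11.9
1.3 35.63 [ 0.4253 -0.2136  0.0462] [ 3.14  -0.    -0.778] F [-1.8 -9.   0.6] M [-2.66  0.54  0.02] g 11.9
open 36.29 [ 0.4258 -0.2123  0.046 ] [-3.142 -0.    -0.78 ] F [ 0.1  0.7 -0. ] M [0.04 0.05 0.05] g 30.2
view 38.16 [ 0.3797 -0.2074  0.329 ] [-3.141e+00  1.000e-03 -1.310e-01] F [-0.4 -0.4 -0.5] M [-0.01 -0.01 -0.03] g 30.4
view2 38.69 [ 0.45   -0.2164  0.3976] [-3.141  0.005 -0.13 ] F [-0.1  0.5 -0.5] M [-0.01  0.01 -0.04] g 30.4
```

View pics/c5.png

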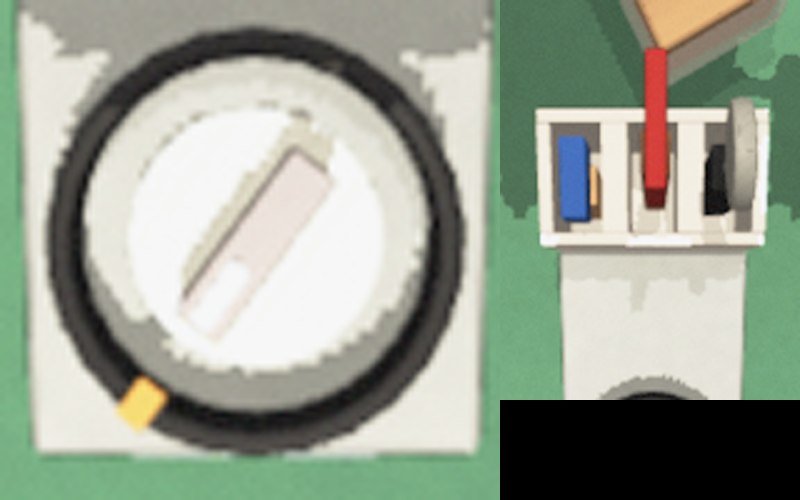

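The pointer end (199,326) now faces the orange mark (142,403). The spatula stands head-up in the middle slot, with brush and ladle in place. Final numeric check.

Run:
```python
from geo import *
c=np.load('pics/w5.npy',allow_pickle=True).item();k=90/500
td=lambda x,y,z:(Rd.T@(plane(c,270+x*k,121+y*k,z)-Od))
a=td(314,165,.056);e=td(199,326,.056);m=td(142,403,.06);cen=(a+e)/2
f=lambda d:np.pi+.65-np.arctan2(d[1],d[0])%(2*np.pi)
print('len',np.linalg.norm(e-a),'cen',cen,'val',f(e-a),'mark',f(m-cen),'mark from nominal',f(m-[-.155,0,0]))
c=np.load('pics/w6.npy',allow_pickle=True).item()
for x,y in((656,50),(656,185)): print('head top',Rd.T@(plane(c,255+(x-500)*.4,20+y*.4,.255)-Od))
t=np.load('pics/w6.npy',allow_pickle=True)
cv2.imwrite('pics/t9.png',manip.grab_frame('top')[:,:,::-1])
A=cv2.imread('pics/top0.png').astype(int);B=cv2.imread('pics/t9.png').astype(int)
for n,(u,v) in dict(jar=(429,188),can=(311,275)).items():print(n,np.abs(A-B)[v-18:v+18,u-18:u+18].mean())
```

```text
len 0.04283380809127463 cen [-1.54970924e-01  6.79036828e-05  5.60000000e-02] val 1.28068662786692 mark 1.2940008950219246 mark from nominal 1.2956989983808676
head top [ 0.02074255 -0.0009049   0.255     ]
head top [-0.01758476 -0.00092316  0.255     ]
jar 35.18312757201646
can 18.63966049382716
```

Run:
```python
from geo import *
manip.goto_joints([1.509,.385,.008,0,-1.194,-.259]); st('home')
A=cv2.imread('pics/top0.png');B=manip.grab_frame('top')[:,:,::-1];cv2.imwrite('pics/t10.png',B)
D=np.abs(A.astype(int)-B).max(2)>40
for n,(u,v) in dict(jar=(429,188),can=(311,275),box=(227,212),block=(416,230),dial=(405,297)).items():
    d=D[v-24:v+25,u-24:u+25];print(n,d.sum())
manip.close_job()
```

```text
home 41.83 [0.1975 0.593  0.2307] [-3.141 -0.    -0.322] F [-0.4 -0.  -0.6] M [0.04 0.01 0.03] g 30.2
jar 33
can 0
box 0
block 167
dial 128
the job is handed in; nothing more can be done
```

I moved the spatula and set the dial as asked, and handed the job in at about 42 s of the 72 s allowed.

**Spatula:** I pulled it out of the middle slot, laid it across the bamboo box and regripped it by the head. I then lowered it handle-down into the same middle slot until it pressed on the floor with about 8 N, and released it. In the last look it stood head-up, with the head's top within about 2 mm of the slot centre.

**Dial:** I turned it clockwise from about 0.38. The last look gives a pointer value of about 1.28. The orange mark measures about 1.295 (1.3 nominal), so it is about 1° short, which is within my reading error.

**Other things:**
- The ladle and brush still stand in their slots.
- The top view before and after shows no change at the canister or the box.
- Around the jar 33 of about 2400 pixels changed. I take that to be the spatula's head or shadow at the edge of the window, but I had no picture views left to confirm it. Nothing was recorded touching the jar.

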